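# Pulse the sample coffee grinder

### The job

Get the sample grinder running in its pulse position: first drop the loose lock pin fully home through the two ears so that the bowl cannot turn, then put the bayonet lid into the bowl with its lugs in the slots and twist it clockwise to half way towards the lock click. It springs back if let go and must never reach the click, so finish while still gripping the lid there, and leave the other things on the bench alone.

Things in the scene. Friction and masses are not known exactly. Their poses are not given: they have to be found in the camera images.
- grinder: sample coffee grinder, bolted down: grey motor housing 124 x 116 mm, 100 mm high, with a round steel bowl (outer diameter 92 mm, rim 162 mm above the bench) on top. Origin: centre of its underside, on the bowl's axis; z up. A steel ear sticks out of the housing towards the grinder's own -y side, the bowl's ear lies on top of it (2 mm gap).
- seat (a point): centre of the bowl's open mouth (61 mm wide) at the rim, z up. The bowl's two slots for the lid's lugs are at its +x and -x, its pin ear towards -y. Slots: 17 mm wide, out to 38 mm from the axis; the lugs turn freely under the 7 mm lip. The bowl swivels on the housing on a weak centring spring (0.05 N m/rad; at rest the ears' holes are in line) until the pin holds it.
- pin_hole (a point): centre of the hole in the bowl's ear, at the ear's top face (110 mm above the bench, 80 mm from the bowl's axis, towards -y of the bowl). The hole is 13 mm wide with a 2 mm chamfer and goes on, in line, through the 8 mm bowl ear, a 2 mm gap and the 8 mm housing ear. The ears are 34 mm wide.
- pin_grip (a point): loose lock pin, upright in a wooden rest (60 x 60 x 36 mm). Site: on the pin's axis (z up), in its round black knob (diameter 18 mm, 36 mm tall), 20 mm above the knob's underside and 54 mm above the pin's lower end. Below the knob a steel collar 24 mm wide, 4 mm thick, then the shank, diameter 10 mm, 30 mm long, end tapered. Home: collar on the bowl's ear, the point 24 mm above point pin_hole.
- pin_tip (a point): lower end of the pin's shank; 30 mm below point pin_hole when the pin is home.
- lid_grip (a point): bayonet lid, standing on the bench on its spigot: black disc, diameter 80 mm, 6 mm thick, with an upright aluminium bar on top as its grip (60 mm long along the lid's x, 16 mm thick along y, 42 mm tall). Site: in the middle of the bar, 24 mm above the disc's top, 18 mm below the bar's top, z up. Home: disc on the rim, point 30 mm above point seat; if the lugs miss the slots it stays 16 mm higher.
- lid_foot (a point): centre of the lid's lower end, 46 mm below point lid_grip, same axes. Under the disc a spigot of diameter 57 mm, 16 mm deep; at its bottom two lugs, 12 mm wide and 6 mm high, reach 36 mm from the axis at the lid's +x and -x, so in line with the bar (the lid fits either way round).
- ring (a joint): spring ring inside the bowl that the lid's lugs push round: 0 = at rest, growing clockwise seen from above. It follows the lid after the first 0.05 to 0.09 rad of twist from the slots. The click comes at 1.40 rad of twist (joint 1.30), so half way is 0.70 rad of twist (joint about 0.63). Spring torque 0.06 N m at 0, 0.10 N m at half way, turning the lid back.
Mind the look-alikes: they are no part of the job. Leave any blue or turquoise look-alike of the part that bears lid_grip alone.

How it is judged (in metres and radians):
On the way, in this order (a step that is already met when the one before it is completed fails the run):
1. the lock pin is fully home through both ears (horizontal distance between pin_tip and pin_hole below 0.006 m and z of pin_tip in the frame of pin_hole below -0.025 m and angle between pin_tip's own z axis and vertical below 0.17 rad), for 0.2 s.
2. the lid is down on the bowl's rim, lugs in the slots (all of step 1 and horizontal distance between lid_grip and seat below 0.005 m and z of lid_grip in the frame of seat below 0.034 m and angle between lid_grip's own z axis and vertical below 0.1 rad and value of joint ring below 0.3 rad), for 0.1 s.
At the end, for the whole second after the job is handed in: Pin upright in both ears, collar within 5 mm of the ear, let go; lid on the rim (within 4 mm, centred within 5 mm, level), in the gripper's fingers, the ring at 0.40 to 0.85 rad (about 0.5 to 0.9 rad of twist); all so through the last second (all of step 1 and horizontal distance between lid_grip and seat below 0.005 m and z of lid_grip in the frame of seat below 0.034 m and angle between lid_grip's own z axis and vertical below 0.1 rad and value of joint ring between 0.4 and 0.85 rad and angle between the x axis of lid_grip and the x axis of seat, either way round between 0.4 and 1.05 rad and contact force between the fingers and lid above 1 N and contact force between the fingers and pin below 0.2 N); the arm keeps its last pose, push and grip.
It fails at once if the lid is turned on to the lock click (value of joint ring above 1.12 rad).
It fails at once if a bystander is pushed more than 3 cm (distance of any of cup, jar_lid, tin, bowl_mix, jug, scoop, brush from where it was at the start of the episode above 0.03 m).
It also fails if it takes over 72 s, if anything falls off the work surface, if the arm or the gripper's body presses on something with over 40 N, if the wrist force passes 120 N, or if a joint passes its speed limit or range.

### The arm

A 6-joint arm with a two-finger parallel gripper is mounted at the origin on the work surface. World frame = base frame: x ahead of the robot, y to its left, z up, the work surface at z = 0. Lengths are in m, angles in degrees, forces in N, time in s.
With the tool pointing down it reaches from about 0.4 to 0.825 m from the base axis. Payload 7 kg.
Tool frame: the origin (TCP) lies on the front face of the gripper's body, between the roots of the fingers; the fingertips stand 66 mm ahead of it and the grasp point (between the pads) lies 47 mm ahead of it; z points along the fingers, y is the line along which they close (so a half turn about z gives the same grasp; the last joint's range is limited). The gripper opens to 88 mm and grips with 3 to 60 N. Pads are 19 mm wide; open, the fingers measure 130 mm over their backs; the gripper's body (78 mm by 193 mm) begins 47 mm behind the grasp point.
Start: joints at [-59.009, 20.546, 0.682, 0, -70.136, -16.507], TCP at [0.169, -0.654, 0.292] pointing down, gripper open.
Joint ranges: [-176.03, 176.03], [-82.01, 121.73], [-58.28, 71.71], [-173.87, 95.51], [-174.79, -0.11], [-173.66, 173.66]. Speed limits (degrees/s): [136.94, 136.94, 172.46, 180, 180, 180].

### API

Orientations are given as [roll, pitch, yaw] about the fixed x, y, z axes, in that order (R = Rz(yaw) Ry(pitch) Rx(roll)).
In Python, from plant import ctrl gives the robot as it stands.
- The arm moves only by the tool send_rows, never from a script. Its argument "deltas" is a list of rows, each a list of 2 entries, a list of its own where there are three numbers: the shift along the tool's x, y, z each as a share of 800 mm, from -1 to 1, then the turn about the tool's z as a share of 90 degrees, from -1 to 1. A call has exactly 5 rows; each row is the pose to reach, as a shift and turn from the pose commanded when the call began, along the tool's axes at that moment; what a row does not reach only later rows make up. A row lasts 1/12 s, in which the tool goes at most 41.7 mm and 7.16 degrees, less where a joint would pass 70% of its speed; a pose out of reach is approached as far as the arm can. A call with a number of a shift or a turn outside -1 to 1 is refused whole. A call with a gripper value outside its range is refused whole. "gripper" is the opening, from 0 (shut) to 1 (fully open), set as the call begins (left out, the last holds). The fingers move at their own pace and stop on an object; the grip force is fixed at half the most. Time passes only in rows, so rows that repeat a pose let the fingers close, or fill a call up. It gives the time, the measured TCP pose, the force, the opening and the grip force at its end, in the units of the state.
- ctrl.get_obs(): the state, without advancing time (a new reading comes with each control period).
- ctrl.snapshot(name): name is "side" or "top" or "wrist"; returns a dict with "color" (384x512x3 uint8, red, green, blue), "vertical_fov" (degrees; the focal length in pixels is half the picture's height over the tangent of half this angle, whatever the lens; pixels are square), "cx", "cy" (the principal point, pixels), "rvec" (rotation vector, rad) and "tvec" (3), from world to camera coordinates, as OpenCV has them. Camera axes: x right, y down, z forward; pixel columns grow to the right and rows downward; lengths in m; the calibration is good to about 2 mm. A picture is of the moment at which its call begins. There is no depth.
- ctrl.close_job(): hands the job in; it is judged then, once.
Trained networks look in a picture, given as the dict that the camera call returned (one of the last four; its "shot" number tells which), for a name from the list of things; names that differ only in an ending like _2 or _b are one class to them, and where a whole thing is asked for, a point or a joint stands for the part that bears it (a point fixed in the world has none). Each returns a list of dicts, best first, with "conf" (0 to 1); they miss things now and then, are a little off and sometimes report something else, mostly with a low value. They report only what shows in the picture. A call takes as long as a camera call. They do not tell look-alikes from the thing itself.
- ctrl.boxes_of(picture, thing): "xy" ([column, row] as shares, 0 to 1, of the picture: columns of its width, rows of its height, amid what is visible of it).
- ctrl.cut_out(picture, thing): "pixels" (384x512 bool, what is visible of it) and "xy" ([column, row] as shares, 0 to 1, of the picture: columns of its width, rows of its height, amid what is visible of it).
The state is a dict: "clock": time; "joint_pos": joint angles; "qvel": joint speeds; "tau": joint torques, N m; "tool_pos": TCP position; "orientation": TCP orientation; "force": force on the tool from outside, world axes, zero at the start; "moment": the same for the moment, N m; "opening": finger opening in m; "gripper_force": force on a finger pad.
Only numpy, scipy, OpenCV 4.12 (cv2) and the standard library are available. Lean on these libraries where they do the work, as an engineer would, in place of code of your own. Each camera call takes 0.05 s, during which the arm holds its last target. There are 200 camera calls.

## Working session

There is one attempt and no reset: what is moved stays moved. The work goes in short steps, Python scripts to look and compute and a tool call to move; the robot and the scene stay as the last step left them, time stands still between calls to the robot, and variables do not carry over. Pictures are saved under pics/ and viewed, at most 12 in all, crops included, and the job is handed in when it is done.

Besides the shell and the picture viewer there is one more tool, called after "Request:" by a JSON object that holds its "method" and its "body", one argument or row to a line. send_rows: Moves the arm, as the interface text tells. Shift numbers are shares of 800 mm and turn numbers shares of 90 degrees, none past 1 either way. Its arguments: {"type":"object","properties":{"deltas":{"type":"array","items":{"type":"array"}},"gripper":{"type":"number"}},"required":["deltas"]}

```bash
ls; mkdir -p pics
cat > h.py <<'E'
import numpy as np, cv2
from plant import ctrl
from scipy.spatial.transform import Rotation as R
def cam(p):
    f=192/np.tan(np.radians(p["vertical_fov"])/2)
    return f,R.from_rotvec(np.ravel(p["rvec"])).as_matrix(),np.ravel(p["tvec"])
def ray(p,uv):
    f,M,t=cam(p); d=M.T@np.array([(uv[0]-p["cx"])/f,(uv[1]-p["cy"])/f,1]); return -M.T@t,d
def at_z(p,uv,z):
    o,d=ray(p,uv); return o+d*(z-o[2])/d[2]
def proj(p,X):
    f,M,t=cam(p); c=M@np.asarray(X,float)+t; return np.array([f*c[0]/c[2]+p["cx"],f*c[1]/c[2]+p["cy"]])
def tri(rays):
    A=np.zeros((3,3));b=np.zeros(3)
    for o,d in rays:
        d=d/np.linalg.norm(d);P=np.eye(3)-np.outer(d,d);A+=P;b+=P@o
    X=np.linalg.solve(A,b); return X
def save(p,n): cv2.imwrite(f"pics/{n}.png",p["color"][:,:,::-1])
E
python3 - <<'E'
from h import *
ps={n:ctrl.snapshot(n) for n in("top","side","wrist")}
im=np.vstack([np.hstack([ps["top"]["color"],ps["side"]["color"]])])
cv2.imwrite("pics/a.png",cv2.resize(im[:,:,::-1],(800,300)))
for n,p in ps.items():
    save(p,"a_"+n); print(n,p["vertical_fov"],p["cx"],p["cy"],p["tvec"],cam(p)[1].round(3).tolist())
    for t in("grinder","seat","pin_hole","pin_grip","pin_tip","lid_grip","lid_foot"):
        try:print(t,[(round(b["conf"],2),(np.array(b["xy"])*[512,384]).round(1).tolist()) for b in ctrl.boxes_of(p,t)])
        except Exception as e:print(t,e)
o=ctrl.get_obs();print(o)
E
```

```text
pics
top 47.33279851432326 266.6234125085497 193.78097460138733 [0.03992671 0.52772441 1.17431503] [[-0.004, -1.0, -0.01], [-0.981, 0.006, -0.196], [0.196, 0.009, -0.981]]
grinder [(0.76, [295.3, 186.1])]
seat [(0.58, [300.7, 182.4])]
pin_hole [(0.81, [295.6, 179.9])]
pin_grip [(0.54, [401.0, 217.7])]
pin_tip []
lid_grip [(0.98, [138.4, 237.0]), (0.85, [170.1, 200.9]), (0.68, [204.3, 245.6])]
lid_foot [(0.95, [170.2, 199.9]), (0.88, [136.9, 237.0]), (0.87, [203.4, 247.8])]
side 55.30372729422034 254.25894617613378 193.08757967349527 [0.41816453 0.28102235 0.78530949] [[-0.789, -0.614, 0.011], [-0.385, 0.481, -0.787], [0.479, -0.625, -0.616]]
grinder [(0.75, [261.3, 194.5])]
seat [(0.96, [258.6, 176.3])]
pin_hole [(0.72, [258.3, 175.5])]
pin_grip []
pin_tip [(0.61, [337.3, 163.8])]
lid_grip [(0.84, [248.4, 294.1]), (0.62, [173.3, 347.8]), (0.59, [173.3, 291.5])]
lid_foot [(0.83, [172.6, 291.0]), (0.82, [173.6, 346.9]), (0.59, [247.6, 291.3])]
wrist 60.58261019628635 259.02902938440354 189.8641693581849 [ 0.67478683 -0.03234592  0.38928285] [[-0.25, 0.968, 0.001], [0.938, 0.242, 0.247], [0.238, 0.063, -0.969]]
grinder []
seat []
pin_hole []
pin_grip []
pin_tip []
lid_grip []
lid_foot []
{'clock': 1.2, 'joint_pos': array([-5.90098077e+01,  2.05453755e+01,  6.82238410e-01, -1.17649607e-03,
       -7.01351631e+01, -1.65062214e+01]), 'qvel': array([-0.07316442,  0.02242313,  0.05733641, -0.01072145, -0.03870823,
        0.02825552]), 'tau': array([ 2.15696055e-04, -5.82398701e+01,  2.93290490e+01,  7.00216234e+00,
        1.24935139e-02,  3.04316768e-05]), 'tool_pos': array([ 0.16879958, -0.65353269,  0.29217079]), 'orientation': array([-1.79998685e+02,  1.54384610e-03, -1.65516429e+02]), 'force': array([-0.51962063, -0.71707027, -0.20365606]), 'moment': array([0.04612675, 0.00318013, 0.01202856]), 'gripper_force': 0.0, 'opening': 0.08768676230446708}
```

View pics/a_top.png

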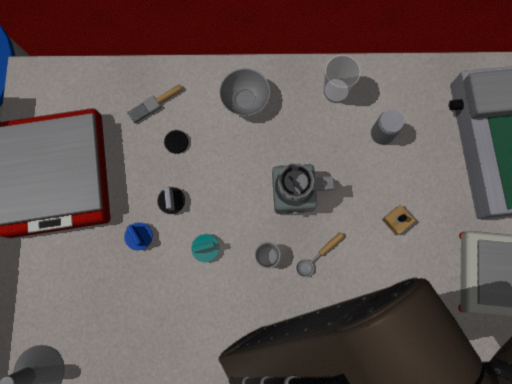

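View pics/a_side.png

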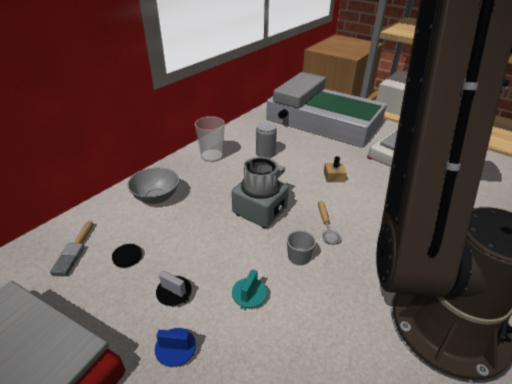

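Run:
```python
from h import *
p=ctrl.snapshot("top");s=ctrl.snapshot("side")
pt=lambda a,b:(tri([ray(p,a),ray(s,b)]).round(4))
print("lid",at_z(p,(170.1,200.5),.045).round(4),at_z(s,(173,291),.03).round(4))
print("pin",pt((404,218),(337.5,161)),at_z(p,(404,218),.09).round(4))
print("seat",at_z(p,(296,182),.162).round(4),pt((296.5,182),(261,170)))
for n,z in(("tin",(388,126)),("cup",(267,255)),("scoop",(305,268)),("scoopend",(340,238))):print(n,at_z(p,z,.04).round(3))
def crop(q,c,h,k):
    x,y=c;return cv2.resize(q["color"][y-h:y+h,x-h:x+h,::-1],(2*h*k,2*h*k),interpolation=cv2.INTER_CUBIC)
a=np.hstack([crop(p,(305,187),33,6),crop(p,(171,200),33,6)]);b=np.hstack([crop(s,(262,185),33,6),crop(s,(335,168),33,6)])
cv2.imwrite("pics/b.png",np.vstack([a,b])[:, :792])
print(a.shape)
```

```text
lid [0.5116 0.3094 0.045 ] [0.5079 0.321  0.03  ]
pin [ 0.4564 -0.3404  0.0571] [ 0.4523 -0.3301  0.09  ]
seat [ 0.5363 -0.0388  0.162 ] [ 0.5404 -0.0408  0.1458]
tin [ 0.73  -0.317  0.04 ]
cup [0.359 0.037 0.04 ]
scoop [ 0.323 -0.067  0.04 ]
scoopend [ 0.404 -0.165  0.04 ]
(396, 792, 3)
```

```bash
python3 -c "
import cv2;i=cv2.imread('pics/b.png');cv2.imwrite('pics/b2.png',cv2.resize(i,(594,594)))"
```

```text
(no output)
```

View pics/b2.png

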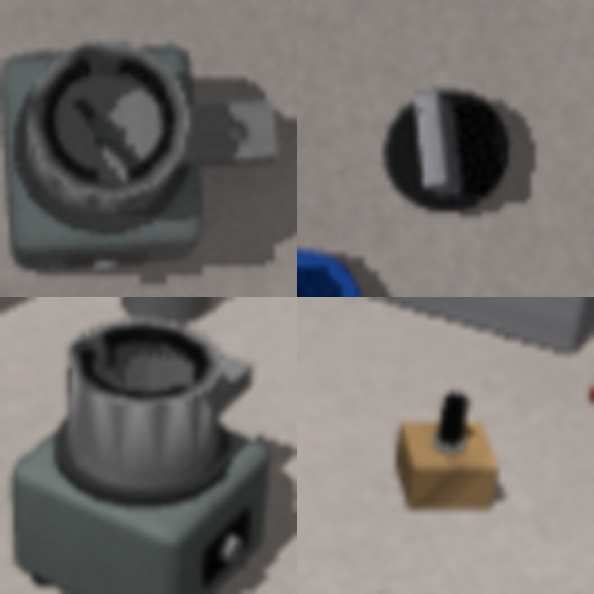

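```bash
cat >> h.py <<'E'
def tool(o=None):
    o=o or ctrl.get_obs(); return np.array(o["tool_pos"]),R.from_euler("xyz",o["orientation"],degrees=True).as_matrix(),o
def move(X,yaw):
    x,M,o=tool(); d=M.T@(np.array(X)-x); t=-((yaw-o["orientation"][2]+180)%360-180)
    print("pos",x.round(4),"ori",o["orientation"].round(2),"rows",(d/.8).round(4).tolist(),"turn",round(t/90,4),"mm",d.round(4),"t",round(o["clock"],2))
E
python3 - <<'E'
from h import *
p=ctrl.snapshot("top");s=ctrl.snapshot("side");w=ctrl.snapshot("wrist")
x,M,o=tool();f,C,t=cam(w);print("camoff",M.T@(-C.T@t-x)," camz in tool",M.T@C[2],"camx",M.T@C[0])
c=at_z(p,(295.8,180),.162);h=at_z(p,(324.9,183.1),.11);print("seat",c,"hole",h,np.linalg.norm((c-h)[:2]),np.degrees(np.arctan2(*(h-c)[[1,0]]))+90)
print("pin top side",at_z(s,(337.1,157.2),.076),tri([ray(p,(404.5,218)),ray(s,(337.1,157.2))]))
a=at_z(p,(138+130/4.5,167+95/4.5),.064);b=at_z(p,(138+140/4.5,167+187/4.5),.064)
print("bar",a,b,np.linalg.norm(a-b),(a+b)/2,np.degrees(np.arctan2(*(a-b)[[1,0]])))
move([.455,-.338,.25],-90)
E
```

```text
camoff [ 0.06466348 -0.00044124 -0.09307082]  camz in tool [-2.46697748e-01 -2.13987382e-04  9.69092449e-01] camx [5.18130607e-05 9.99999971e-01 2.34001969e-04]
seat [ 0.54153879 -0.03834915  0.162     ] hole [ 0.54465853 -0.11910355  0.11      ] 0.08081463361351231 2.2123795729608986
pin top side [ 0.4557474 -0.3317332  0.076    ] [ 0.45592858 -0.33595144  0.07354774]
bar [0.5432817  0.31529668 0.064     ] [0.48551449 0.30677362 0.064     ] 0.05839257615451522 [0.5143981  0.31103515 0.064     ] 8.392955268485144
pos [ 0.1688 -0.6536  0.2922] ori [-180.      0.   -165.52] rows [-0.445, 0.2924, 0.0527] turn -0.8391 mm [-0.356   0.2339  0.0422] t 1.45
```

Request:
{"method": "send_rows", "body": {
  "deltas": [
    [[-0.04,0.0263,0.0047],-0.0755],
    [[-0.08,0.0526,0.0094],-0.151],
    [[-0.12,0.0789,0.0141],-0.2265],
    [[-0.16,0.1052,0.0188],-0.302],
    [[-0.2,0.1315,0.0235],-0.3775]
  ],
  "gripper": 1
}}

```text
clock: 1.87
tool_pos: [0.2982, -0.5103, 0.2733]
orientation: [-180.0, -0.0, -131.2]
force: [0.8, 0.6, 0.9]
opening: 0.0877
gripper_force: 0.0
```

```bash
python3 -c "
from h import *
move([.455,-.338,.25],-90)"
```

```text
pos [ 0.2982 -0.5103  0.2733] ori [-179.98   -0.   -131.23] rows [-0.2912, -0.0054, 0.0291] turn -0.4581 mm [-0.2329 -0.0044  0.0233] t 1.87
```

Request:
{"method": "send_rows", "body": {
  "deltas": [
    [[-0.05,-0.001,0.005],-0.079],
    [[-0.1,-0.002,0.01],-0.158],
    [[-0.15,-0.003,0.015],-0.237],
    [[-0.2,-0.004,0.02],-0.316],
    [[-0.25,-0.005,0.025],-0.395]
  ]
}}

```text
clock: 2.28
tool_pos: [0.4341, -0.363, 0.2536]
orientation: [-180.0, -0.0, -95.6]
force: [0.5, -0.4, -0.1]
opening: 0.0876
gripper_force: 0.0
```

```bash
python3 -c "
from h import *
move([.455,-.338,.23],-90)"
```

```text
pos [ 0.4341 -0.363   0.2536] ori [-1.7996e+02 -2.0000e-02 -9.5630e+01] rows [-0.0336, -0.0229, 0.0295] turn -0.0626 mm [-0.0269 -0.0183  0.0236] t 2.28
```

Request:
{"method": "send_rows", "body": {
  "deltas": [
    [[-0.017,-0.011,0.015],-0.031],
    [[-0.0336,-0.0229,0.0295],-0.0626],
    [[-0.0336,-0.0229,0.0295],-0.0626],
    [[-0.0336,-0.0229,0.0295],-0.0626],
    [[-0.0336,-0.0229,0.0295],-0.0626]
  ]
}}

```text
clock: 2.7
tool_pos: [0.454, -0.3401, 0.2301]
orientation: [-180.0, -0.0, -90.4]
force: [-0.3, -0.2, 0.7]
opening: 0.0877
gripper_force: 0.0
```

Run:
```python
from h import *
w=ctrl.snapshot("wrist");save(w,"c")
for t in("pin_grip","pin_tip"):
    for fn in(ctrl.boxes_of,): print(t,[(round(b["conf"],2),(np.array(b["xy"])*[512,384]).round(1).tolist()) for b in fn(w,t)])
x,M,o=tool();print(x,o["orientation"],"expected pin proj",proj(w,[.456,-.336,.076]),proj(w,[.456,-.336,.06]))
```

```text
pin_grip [(0.63, [257.3, 189.3])]
pin_tip [(0.91, [255.5, 192.9])]
[ 0.45374112 -0.34058507  0.2303873 ] [-1.79950317e+02 -2.32354749e-02 -9.04529199e+01] expected pin proj [258.40539765 199.05989024] [258.45618626 193.79384018]
```

View pics/c.png

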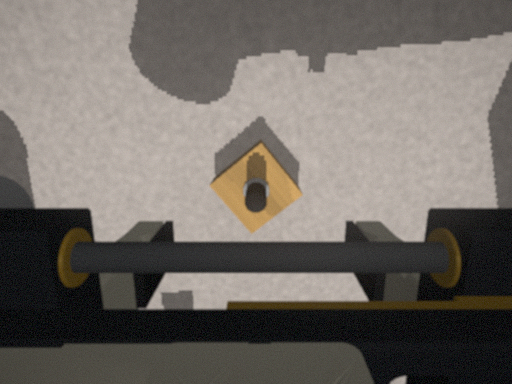

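Run:
```python
from h import *
im=cv2.imread("pics/c.png"); w=ctrl.snapshot("wrist")
g=im[170:225,235:280].max(2); m=(g<60); 
for r in range(0,55,3): 
    c=np.where(m[r])[0]; print(170+r,(c.min()+235,c.max()+235) if len(c) else None)
for y in(-.336,-.333,-.33):
  for z in(.04,.076): print(y,z,proj(w,[.4575,y-.009,z]),proj(w,[.4575,y+.009,z]))
```

```text
170 None
173 None
176 None
179 None
182 None
185 (np.int64(250), np.int64(262))
188 (np.int64(248), np.int64(263))
191 (np.int64(248), np.int64(264))
194 (np.int64(247), np.int64(264))
197 (np.int64(247), np.int64(264))
200 (np.int64(247), np.int64(264))
203 (np.int64(250), np.int64(264))
206 (np.int64(248), np.int64(263))
209 (np.int64(252), np.int64(252))
212 None
215 None
218 None
221 None
224 None
-0.336 0.04 [256.56719683 178.57879183] [256.7613246  198.22967679]
-0.336 0.076 [256.15821879 188.42848941] [256.38542177 210.55439163]
-0.333 0.04 [256.59996147 181.89544256] [256.79311382 201.44759009]
-0.333 0.076 [256.19663128 192.16924554] [256.42253845 214.16895692]
-0.33 0.04 [256.63256044 185.19532412] [256.82474472 204.64947654]
-0.33 0.076 [256.23482313 195.88851535] [256.45944554 217.7631124 ]
```

```bash
python3 -c "
from h import *
move([.458,-.335,.109],-90)"
```

```text
pos [ 0.4537 -0.3406  0.2303] ori [-1.7995e+02 -2.0000e-02 -9.0450e+01] rows [-0.007, -0.0052, 0.1517] turn -0.005 mm [-0.0056 -0.0041  0.1213] t 2.9
```

Request:
{"method": "send_rows", "body": {
  "deltas": [
    [[-0.007,-0.0052,0.03],-0.005],
    [[-0.007,-0.0052,0.07],-0.005],
    [[-0.007,-0.0052,0.11],-0.005],
    [[-0.007,-0.0052,0.14],-0.005],
    [[-0.007,-0.0052,0.1517],-0.005]
  ]
}}

```text
clock: 3.32
tool_pos: [0.4562, -0.334, 0.1053]
orientation: [179.8, 0.1, -90.0]
force: [0.2, 0.4, 0.3]
opening: 0.0878
gripper_force: 0.0
```

Request:
{"method": "send_rows", "body": {
  "deltas": [
    [[0,0,0],0],
    [[0,0,0],0],
    [[0,0,0],0],
    [[0,0,0],0],
    [[0,0,0],0]
  ],
  "gripper": 0
}}

```text
clock: 3.73
tool_pos: [0.459, -0.3345, 0.11]
orientation: [-179.9, -0.1, -89.9]
force: [-0.2, 0.6, 0.2]
opening: 0.0597
gripper_force: 0.0
```

Request:
{"method": "send_rows", "body": {
  "deltas": [
    [[0,0,0],0],
    [[0,0,0],0],
    [[0,0,0],0],
    [[0,0,0],0],
    [[0,0,0],0]
  ]
}}

```text
clock: 4.15
tool_pos: [0.4582, -0.3342, 0.1084]
orientation: [180.0, 0.0, -89.9]
force: [0.7, 0.8, -0.3]
opening: 0.0267
gripper_force: 0.0
```

Request:
{"method": "send_rows", "body": {
  "deltas": [
    [[0,0,0],0],
    [[0,0,0],0],
    [[0,0,0],0],
    [[0,0,0],0],
    [[0,0,0],0]
  ]
}}

```text
clock: 4.57
tool_pos: [0.4581, -0.3342, 0.1083]
orientation: [180.0, 0.0, -89.9]
force: [-0.8, 0.7, 0.1]
opening: 0.0174
gripper_force: 30.0
```

Request:
{"method": "send_rows", "body": {
  "deltas": [
    [[0,0,-0.01],0],
    [[0,0,-0.04],0],
    [[0,0,-0.08],0],
    [[0,0,-0.12],0],
    [[0,0,-0.15],0]
  ]
}}

```text
clock: 4.98
tool_pos: [0.4586, -0.3345, 0.2316]
orientation: [-179.9, -0.1, -89.9]
force: [0.0, -1.0, -0.8]
opening: 0.0173
gripper_force: 30.0
```

```bash
python3 -c "
from h import *
move([.544,-.235,.27],-88)"
```

```text
pos [ 0.4586 -0.3345  0.2316] ori [-1.7989e+02 -7.0000e-02 -8.9890e+01] rows [-0.1241, -0.107, -0.0479] turn -0.021 mm [-0.0993 -0.0856 -0.0383] t 4.98
```

```bash
python3 -c "
from h import *
move([.49,-.12,.29],-88)"
```

```text
pos [ 0.4586 -0.3345  0.2316] ori [-1.7989e+02 -7.0000e-02 -8.9890e+01] rows [-0.268, -0.0399, -0.0732] turn -0.021 mm [-0.2144 -0.0319 -0.0586] t 4.98
```

Request:
{"method": "send_rows", "body": {
  "deltas": [
    [[-0.03,-0.005,-0.02],0],
    [[-0.075,-0.012,-0.04],-0.01],
    [[-0.12,-0.02,-0.06],-0.02],
    [[-0.165,-0.027,-0.073],-0.02],
    [[-0.21,-0.034,-0.073],-0.02]
  ]
}}

```text
clock: 5.4
tool_pos: [0.486, -0.1649, 0.2901]
orientation: [-179.7, -0.0, -88.1]
force: [1.1, 0.6, 0.2]
opening: 0.0175
gripper_force: 30.0
```

Request:
{"method": "send_rows", "body": {
  "deltas": [
    [[-0.025,-0.003,0],0],
    [[-0.05,-0.006,0],0],
    [[-0.058,-0.006,0],0],
    [[-0.058,-0.006,0],0],
    [[-0.058,-0.006,0],0]
  ]
}}

```text
clock: 5.82
tool_pos: [0.4884, -0.1196, 0.2872]
orientation: [-180.0, -0.0, -88.0]
force: [-0.1, -0.5, -0.6]
opening: 0.0177
gripper_force: 30.0
```

Run:
```python
from h import *
w=ctrl.snapshot("wrist");save(w,"d");np.save("d.npy",w,allow_pickle=True)
x,M,o=tool();print(x,o["orientation"],o["clock"])
for t in("pin_hole","seat","pin_tip"):print(t,[(round(b["conf"],2),(np.array(b["xy"])*[512,384]).round(1).tolist()) for b in ctrl.boxes_of(w,t)])
print("exp hole",proj(w,[.5447,-.119,.11]))
```

```text
[ 0.48835675 -0.12007534  0.28701975] [-1.79993267e+02 -6.39501517e-03 -8.80996816e+01] 5.8667
pin_hole [(0.96, [191.8, 188.7])]
seat [(0.66, [194.8, 179.3])]
pin_tip [(0.85, [259.3, 231.2])]
exp hole [194.21128233 185.47753274]
```

View pics/d.png

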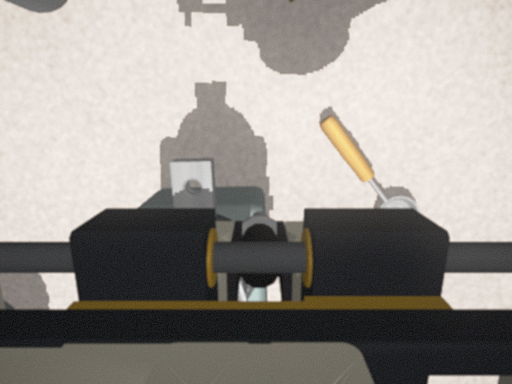

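Run:
```python
import cv2,numpy as np
i=cv2.imread("pics/d.png")
a=cv2.resize(i[150:210,160:230],None,fx=6,fy=6,interpolation=cv2.INTER_CUBIC)
b=cv2.resize(i[195:255,230:290],None,fx=6,fy=6,interpolation=cv2.INTER_CUBIC)
cv2.imwrite("pics/d2.png",np.hstack([a,np.clip(b.astype(float)*1.6,0,255).astype(np.uint8)]))
```

```text
(no output)
```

View pics/d2.png

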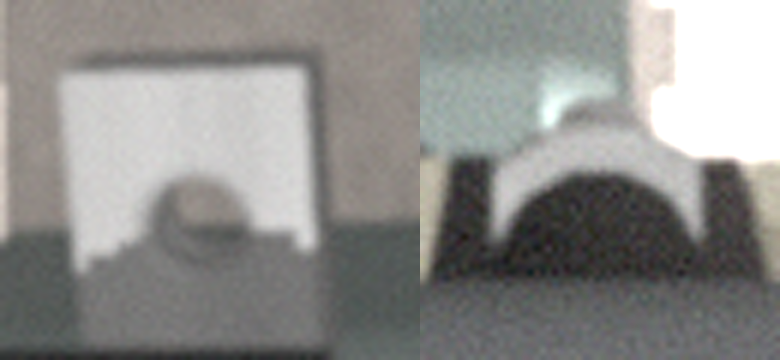

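Run:
```python
from h import *
w=np.load("d.npy",allow_pickle=True).item(); x,M,o=tool()
P=lambda q:proj(w,x+M@np.array(q))
for dx in(-.003,0,.003): print(dx,"collar",P([dx+.012,0,.0683]),P([dx+.012,0,.0723]),"tip",P([dx+.004,0,.1023]),"knob bottom edge",P([dx+.009,0,.0683]))
print("hole",at_z(w,(193,186.5),.11),"ear end centre mid",at_z(w,((62+305)/12+160,150+68/6),.11))
print("base pitch", at_z(w,(170.3,161.5),.11),at_z(w,(210.8,161.5),.11))
```

```text
-0.003 collar [262.00653146 218.07723064] [261.95023534 215.5974898 ] tip [261.54193135 212.30819387] knob bottom edge [261.98029085 223.53131531]
0 collar [262.03300002 212.57576812] [261.97587445 210.20820979] tip [261.56221386 207.72378863] knob bottom edge [262.00653146 218.07723064]
0.003 collar [262.05969951 207.02630772] [262.00173223 204.77296391] tip [261.58264304 203.10622945] knob bottom edge [262.03300002 212.57576812]
hole [ 0.54573749 -0.11807409  0.11      ] ear end centre mid [ 0.5474148 -0.1395291  0.11     ]
base pitch [ 0.56425357 -0.13881174  0.11      ] [ 0.53063823 -0.13996477  0.11      ]
```

```bash
python3 -c "
from h import *
move([.5447,-.1208,.226],-88)"
```

```text
pos [ 0.4883 -0.1205  0.2867] ori [ 1.7998e+02 -1.0000e-02 -8.8180e+01] rows [0.0026, -0.0705, 0.0759] turn -0.002 mm [ 0.0021 -0.0564  0.0607] t 6.02
```

Request:
{"method": "send_rows", "body": {
  "deltas": [
    [[0.001,-0.03,0.02],0],
    [[0.0026,-0.055,0.045],0],
    [[0.0026,-0.0705,0.0759],0],
    [[0.0026,-0.0705,0.0759],0],
    [[0.0026,-0.0705,0.0759],0]
  ]
}}

```text
clock: 6.43
tool_pos: [0.5443, -0.1207, 0.2242]
orientation: [179.8, -0.0, -88.2]
force: [0.0, 0.1, 0.1]
opening: 0.0175
gripper_force: 30.0
```

Run:
```python
from h import *
move([.5447,-.1208,.200],-88)
w=ctrl.snapshot("side");i=w["color"][125:215,215:325,::-1]
cv2.imwrite("pics/e.png",cv2.resize(i,None,fx=6,fy=6,interpolation=cv2.INTER_CUBIC))
```

```text
pos [ 0.5443 -0.1207  0.2242] ori [ 1.7976e+02 -3.0000e-02 -8.8180e+01] rows [0.0001, -0.0006, 0.0303] turn -0.002 mm [ 0.0001 -0.0005  0.0242] t 6.43
```

View pics/e.png

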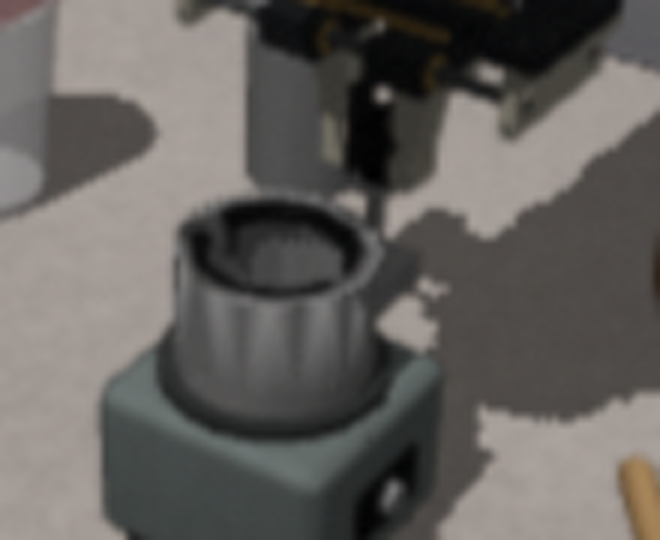

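Request:
{"method": "send_rows", "body": {
  "deltas": [
    [[0,0,0.008],0],
    [[0,0,0.014],0],
    [[0,0,0.02],0],
    [[0,0,0.026],0],
    [[0,0,0.0303],0]
  ]
}}

```text
clock: 6.9
tool_pos: [0.5447, -0.1198, 0.2017]
orientation: [-180.0, 0.0, -88.1]
force: [-0.1, 0.9, 0.2]
opening: 0.0172
gripper_force: 30.0
```

```bash
python3 -c "
from h import *
print(ctrl.get_obs()['moment']);move([.5447,-.1208,.183],-88)"
```

```text
[ 0.09840417  0.12346577 -0.02810216]
pos [ 0.5447 -0.1198  0.2017] ori [-1.7998e+02  1.0000e-02 -8.8110e+01] rows [0.0012, 0.0, 0.0233] turn -0.0012 mm [0.001  0.     0.0187] t 6.9
```

Request:
{"method": "send_rows", "body": {
  "deltas": [
    [[0,0,0.006],0],
    [[0,0,0.012],0],
    [[0,0,0.017],0],
    [[0,0,0.022],0],
    [[0,0,0.0245],0]
  ]
}}

```text
clock: 7.32
tool_pos: [0.5452, -0.1198, 0.1822]
orientation: [-180.0, -0.0, -88.1]
force: [-1.7, 3.8, 14.9]
opening: 0.0172
gripper_force: 30.0
```

```bash
python3 -c "
from h import *
print(ctrl.get_obs()['moment'],ctrl.get_obs()['force']);move([.5447,-.1208,.183],-88)"
```

```text
[1.44026281 0.619647   0.0459948 ] [-1.71434568  3.78565401 14.9050041 ]
pos [ 0.5452 -0.1198  0.1822] ori [-1.7997e+02 -1.0000e-02 -8.8090e+01] rows [0.0012, 0.0007, -0.001] turn -0.001 mm [ 0.001   0.0006 -0.0008] t 7.32
```

Request:
{"method": "send_rows", "body": {
  "deltas": [
    [[0,0,-0.001],0],
    [[0,0,-0.001],0],
    [[0,0,-0.001],0],
    [[0,0,-0.001],0],
    [[0,0,-0.001],0]
  ],
  "gripper": 0.6
}}

```text
clock: 7.73
tool_pos: [0.5448, -0.1199, 0.183]
orientation: [180.0, 0.0, -88.1]
force: [-0.3, -0.8, -0.3]
opening: 0.045
gripper_force: 0.0
```

Request:
{"method": "send_rows", "body": {
  "deltas": [
    [[0,0,0],0],
    [[0,0,-0.02],0],
    [[0,0,-0.05],0],
    [[0,0,-0.09],0],
    [[0,0,-0.13],0]
  ]
}}

```text
clock: 8.15
tool_pos: [0.5443, -0.1199, 0.2877]
orientation: [179.9, -0.0, -88.1]
force: [1.1, 0.7, 0.2]
opening: 0.0522
gripper_force: 0.0
```

Run:
```python
from h import *
w=ctrl.snapshot("wrist");s=ctrl.snapshot("side");x,M,o=tool()
i=cv2.resize(s["color"][125:215,215:325,::-1],None,fx=4,fy=4,interpolation=cv2.INTER_CUBIC)
j=cv2.resize(w["color"][100:300,170:350,::-1],(324,360))
cv2.imwrite("pics/f.png",np.hstack([i,j]))
print("home knob top",proj(w,[.5457,-.1181,.15]),"collar",proj(w,[.5457,-.1181,.114]),"side top",proj(s,[.5457,-.1181,.15]))
move([.514,.311,.25],8)
```

```text
home knob top [258.67467598 202.1443851 ] collar [258.67064095 190.02072663] side top [276.26912599 155.96170416]
pos [ 0.5472 -0.1202  0.2928] ori [-1.7947e+02 -6.0000e-02 -8.8060e+01] rows [-0.5401, 0.0237, 0.0528] turn -1.0673 mm [-0.4321  0.019   0.0422] t 8.25
```

View pics/f.png

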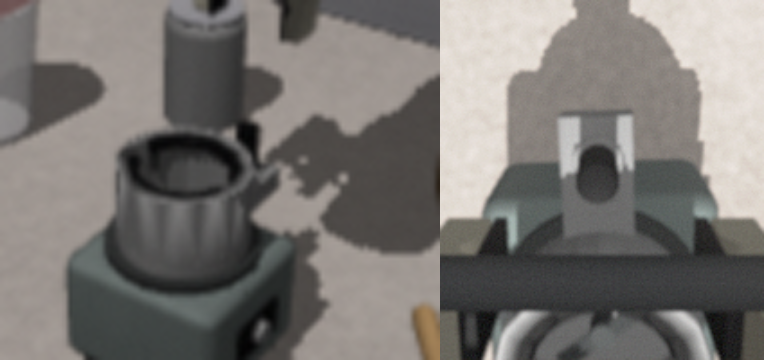

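Request:
{"method": "send_rows", "body": {
  "deltas": [
    [[-0.0386,0.0017,0],-0.0762],
    [[-0.0772,0.0034,0],-0.1524],
    [[-0.1158,0.0051,0],-0.2286],
    [[-0.1544,0.0068,0],-0.3048],
    [[-0.193,0.0085,0],-0.381]
  ],
  "gripper": 1
}}

```text
clock: 8.67
tool_pos: [0.5326, 0.0355, 0.287]
orientation: [-180.0, -0.0, -53.5]
force: [0.8, -0.7, -0.1]
opening: 0.0806
gripper_force: 0.0
```

```bash
python3 -c "
from h import *
move([.514,.311,.25],8)"
```

```text
pos [0.5326 0.0355 0.287 ] ori [-179.98   -0.    -53.5 ] rows [-0.2907, -0.1862, 0.0464] turn -0.6834 mm [-0.2325 -0.1489  0.0371] t 8.67
```

Request:
{"method": "send_rows", "body": {
  "deltas": [
    [[-0.0323,-0.0207,0.005],-0.076],
    [[-0.0646,-0.0414,0.01],-0.152],
    [[-0.0969,-0.0621,0.015],-0.228],
    [[-0.1292,-0.0828,0.02],-0.304],
    [[-0.1615,-0.1034,0.025],-0.38]
  ]
}}

```text
clock: 9.08
tool_pos: [0.5231, 0.1889, 0.2668]
orientation: [-180.0, -0.0, -19.3]
force: [1.4, 0.4, 0.4]
opening: 0.0877
gripper_force: 0.0
```

```bash
python3 -c "
from h import *
move([.514,.311,.24],8)"
```

```text
pos [0.5231 0.1889 0.2668] ori [-1.7998e+02 -1.0000e-02 -1.9270e+01] rows [-0.0611, -0.1404, 0.0336] turn -0.303 mm [-0.0489 -0.1123  0.0269] t 9.08
```

Request:
{"method": "send_rows", "body": {
  "deltas": [
    [[-0.0153,-0.0351,0.008],-0.076],
    [[-0.0305,-0.0702,0.017],-0.152],
    [[-0.0458,-0.1053,0.025],-0.228],
    [[-0.0611,-0.1404,0.0336],-0.303],
    [[-0.0611,-0.1404,0.0336],-0.303]
  ]
}}

```text
clock: 9.5
tool_pos: [0.5145, 0.3137, 0.2382]
orientation: [180.0, 0.1, 8.2]
force: [0.4, -1.0, 0.2]
opening: 0.0879
gripper_force: 0.0
```

Run:
```python
from h import *
w=ctrl.snapshot("wrist");save(w,"g")
print(proj(w,[.5144,.311,.064]));move([.5144,.311,.093],8)
```

```text
[261.62904547 189.55932383]
pos [0.5145 0.3118 0.2387] ori [1.7994e+02 8.0000e-02 7.8900e+00] rows [0.0, 0.0007, 0.1821] turn -0.0013 mm [0.     0.0006 0.1457] t 9.55
```

View pics/g.png

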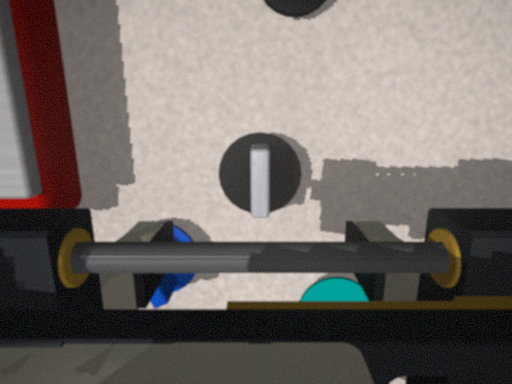

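Run:
```python
from h import *
w=ctrl.snapshot("wrist"); u=np.array([np.cos(np.radians(8)),np.sin(np.radians(8)),0])
c=np.array([.5144,.311,0])
for s in(-.03,.03):
  for z in(.064,.022): print(s,z,proj(w,c+s*u+[0,0,z]))
g=cv2.imread("pics/g.png").astype(int).sum(2)
for r in range(138,224,3):
  k=np.where(g[r,235:285]>220)[0]; print(r,(k.min()+235,k.max()+235,g[r,255:265].mean().round()) if len(k) else None,end=";")
```

```text
-0.03 0.064 [259.31966581 222.72828502]
-0.03 0.022 [259.23151906 208.08977402]
0.03 0.064 [259.19476383 153.39939802]
0.03 0.022 [259.11883084 147.18196481]
138 (np.int64(235), np.int64(284), np.float64(188.0));141 (np.int64(235), np.int64(236), np.float64(181.0));144 (np.int64(252), np.int64(266), np.float64(242.0));147 (np.int64(250), np.int64(267), np.float64(271.0));150 (np.int64(250), np.int64(269), np.float64(470.0));153 (np.int64(249), np.int64(269), np.float64(600.0));156 (np.int64(249), np.int64(269), np.float64(598.0));159 (np.int64(249), np.int64(269), np.float64(593.0));162 (np.int64(249), np.int64(269), np.float64(587.0));165 (np.int64(249), np.int64(269), np.float64(585.0));168 (np.int64(249), np.int64(269), np.float64(583.0));171 (np.int64(250), np.int64(269), np.float64(579.0));174 (np.int64(250), np.int64(269), np.float64(578.0));177 (np.int64(250), np.int64(269), np.float64(575.0));180 (np.int64(249), np.int64(269), np.float64(571.0));183 (np.int64(250), np.int64(269), np.float64(568.0));186 (np.int64(250), np.int64(269), np.float64(566.0));189 (np.int64(250), np.int64(269), np.float64(567.0));192 (np.int64(250), np.int64(269), np.float64(569.0));195 (np.int64(250), np.int64(269), np.float64(565.0));198 (np.int64(250), np.int64(269), np.float64(563.0));201 (np.int64(250), np.int64(269), np.float64(562.0));204 (np.int64(235), np.int64(269), np.float64(562.0));207 (np.int64(235), np.int64(284), np.float64(563.0));210 (np.int64(235), np.int64(284), np.float64(566.0));213 (np.int64(235), np.int64(284), np.float64(563.0));216 (np.int64(235), np.int64(284), np.float64(527.0));219 (np.int64(235), np.int64(284), np.float64(603.0));222 (np.int64(235), np.int64(284), np.float64(604.0));
```

```bash
python3 -c "
from h import *
move([.5172,.3113,.094],8)"
```

```text
pos [0.5147 0.3105 0.2392] ori [1.7994e+02 7.0000e-02 7.7200e+00] rows [0.0035, -0.0008, 0.1815] turn -0.0031 mm [ 0.0028 -0.0006  0.1452] t 9.6
```

Request:
{"method": "send_rows", "body": {
  "deltas": [
    [[0.0035,-0.0008,0.04],-0.002],
    [[0.0035,-0.0008,0.08],-0.002],
    [[0.0035,-0.0008,0.12],-0.002],
    [[0.0035,-0.0008,0.155],-0.002],
    [[0.0035,-0.0008,0.1805],-0.002]
  ]
}}

```text
clock: 10.02
tool_pos: [0.5173, 0.3087, 0.0937]
orientation: [179.9, 0.1, 7.7]
force: [0.2, -0.5, -0.1]
opening: 0.0874
gripper_force: 0.0
```

Request:
{"method": "send_rows", "body": {
  "deltas": [
    [[0,0,0],0],
    [[0,0,0],0],
    [[0,0,0],0],
    [[0,0,0],0],
    [[0,0,0],0]
  ],
  "gripper": 0
}}

```text
clock: 10.43
tool_pos: [0.5186, 0.3111, 0.0977]
orientation: [-179.9, -0.1, 7.8]
force: [-0.1, 0.6, -0.2]
opening: 0.0594
gripper_force: 0.0
```

Request:
{"method": "send_rows", "body": {
  "deltas": [
    [[0,0,0],0],
    [[0,0,0],0],
    [[0,0,0],0],
    [[0,0,0],0],
    [[0,0,0],0]
  ]
}}

```text
clock: 10.85
tool_pos: [0.5178, 0.3106, 0.0959]
orientation: [-180.0, -0.0, 7.8]
force: [0.3, -0.3, 0.2]
opening: 0.0262
gripper_force: 0.0
```

Request:
{"method": "send_rows", "body": {
  "deltas": [
    [[0,0,0],0],
    [[0,0,0],0],
    [[0,0,0],0],
    [[0,0,0],0],
    [[0,0,0],0]
  ]
}}

```text
clock: 11.27
tool_pos: [0.5179, 0.3108, 0.0958]
orientation: [-180.0, -0.0, 7.8]
force: [-0.4, 0.9, 0.0]
opening: 0.0158
gripper_force: 30.0
```

```bash
python3 -c "
from h import *
move([.543,.05,.32],2)"
```

```text
pos [0.5179 0.3108 0.0958] ori [-1.7999e+02 -1.0000e-02  7.8400e+00] rows [-0.0133, 0.3271, -0.2803] turn 0.0649 mm [-0.0107  0.2617 -0.2243] t 11.27
```

Request:
{"method": "send_rows", "body": {
  "deltas": [
    [[0,0,-0.02],0],
    [[0,0,-0.06],0],
    [[-0.005,0.02,-0.1],0.01],
    [[-0.01,0.05,-0.14],0.03],
    [[-0.015,0.09,-0.17],0.05]
  ]
}}

```text
clock: 11.68
tool_pos: [0.5157, 0.2379, 0.2338]
orientation: [-180.0, -0.1, 3.4]
force: [0.8, -0.3, -2.5]
opening: 0.0162
gripper_force: 30.0
```

```bash
python3 -c "
from h import *
move([.5,.055,.31],2)"
```

```text
pos [0.5157 0.2379 0.2338] ori [-1.7998e+02 -5.0000e-02  3.3700e+00] rows [-0.033, 0.227, -0.0954] turn 0.0152 mm [-0.0264  0.1816 -0.0763] t 11.68
```

Request:
{"method": "send_rows", "body": {
  "deltas": [
    [[-0.0066,0.045,-0.025],0.003],
    [[-0.0132,0.09,-0.045],0.006],
    [[-0.02,0.135,-0.065],0.009],
    [[-0.0265,0.18,-0.085],0.012],
    [[-0.033,0.227,-0.0954],0.0152]
  ]
}}

```text
clock: 12.1
tool_pos: [0.4994, 0.0531, 0.3098]
orientation: [-180.0, -0.1, 2.0]
force: [1.7, 0.0, -1.2]
opening: 0.0155
gripper_force: 30.0
```

Request:
{"method": "send_rows", "body": {
  "deltas": [
    [[0,0,0],0],
    [[0,0,0],0],
    [[0,0,0],0],
    [[0,0,0],0],
    [[0,0,0],0]
  ]
}}

```text
clock: 12.52
tool_pos: [0.4998, 0.0556, 0.3073]
orientation: [180.0, 0.1, 2.0]
force: [-0.2, 0.2, -3.1]
opening: 0.0156
gripper_force: 30.0
```

Run:
```python
from h import *
w=ctrl.snapshot("wrist");save(w,"i");x,M,o=tool();w["x"]=x;w["M"]=M;np.save("i.npy",w,allow_pickle=True)
print(x,o["orientation"],o["force"],"seat",proj(w,[.543,-.038,.162]),"disc front",proj(w,x+M@[.04,0,.0738]))
cv2.imwrite("pics/i2.png",cv2.resize(w["color"][40:260,180:480,::-1],None,fx=2.6,fy=2.6,interpolation=cv2.INTER_CUBIC))
```

```text
[0.49988764 0.05566729 0.30737951] [1.79972201e+02 7.45710439e-02 2.04246522e+00] [-0.86202651  0.31219661 -1.90965303] seat [390.02214046 145.27352545] disc front [258.44814041 161.10661288]
```

View pics/i2.png

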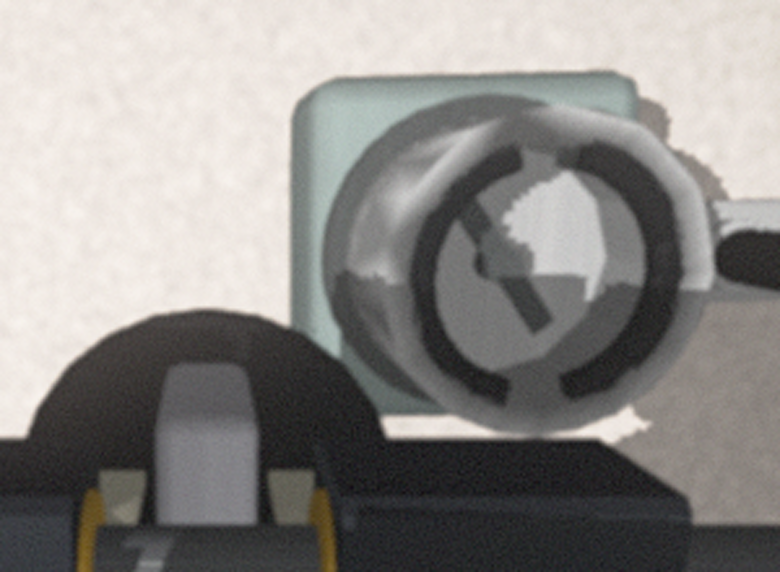

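Run:
```python
from h import *
from scipy.optimize import least_squares as LS
w=np.load("i.npy",allow_pickle=True).item();x,M=w["x"],w["M"]
g=cv2.cvtColor(w["color"],cv2.COLOR_RGB2GRAY).astype(float)
c0=proj(w,[.543,-.038,.162])
# ring: radial scan for dark band edges
pin=[];pout=[]
for a in np.radians(np.arange(0,360,4)):
    d=np.array([np.cos(a),np.sin(a)]);r=np.arange(30,62,.25)
    q=c0+r[:,None]*d; v=cv2.remap(g.astype(np.float32),q[None,:,0].astype(np.float32),q[None,:,1].astype(np.float32),1)[0]
    k=np.where(v<60)[0]
    if len(k)>15: pin.append(q[k[0]]);pout.append(q[k[-1]])
pin,pout=map(np.array,(pin,pout));print(len(pin))
def fit(pts,z,name):
    P=np.array([at_z(w,p,z)[:2] for p in pts])
    s=LS(lambda s:np.hypot(*(P-s[:2]).T)-s[2],[.543,-.038,.035],loss="soft_l1",f_scale=.0005);print(name,s.x.round(4),np.median(abs(s.fun)).round(5));return s.x
fit(pin,.162,"inner");fit(pout,.162,"outer")
def px(u,v):return np.array([180+u/2.6,40+v/2.6])
t=at_z(w,px(550,150),.162);b=at_z(w,px(535,388),.162);print("slot yaw",np.degrees(np.arctan2(*(t-b)[[1,0]])),(t+b)/2)
# disc silhouette: first dark pixel from the top in columns
pts=[]
for c in list(range(198,300,3)):
    k=np.where(g[150:212,c]<45)[0]
    if len(k): pts.append((c,150+k[0]))
pts=np.array(pts,float)
def res(s):
    o=[]
    th=np.radians(np.arange(-100,101,1))
    C=np.array([proj(w,x+M@np.array([s[0]+.04*np.cos(t),s[1]+.04*np.sin(t),.0798])) for t in th])
    return np.array([np.interp(p[0],C[np.argsort(C[:,0]),0],C[np.argsort(C[:,0]),1])-p[1] for p in pts])
s=LS(res,[0,0],loss="soft_l1",diff_step=1e-3,x_scale=.01);print("disc off",s.x,s.fun.round(1))
```

```text
75
inner [ 0.543  -0.0358  0.0298] 0.00024
outer [ 0.5413 -0.0379  0.0369] 0.0005
slot yaw 3.986512945288726 [ 0.54313841 -0.0369156   0.162     ]
disc off [-0.0125555   0.00415876] [ 20.5  10.7   4.1   3.1  -4.3  -1.2  -4.9  -5.2  -7.3  -1.2 -11.9  -5.4
 -10.8  -3.5   2.    7.8   5.6   0.6  12.7  16. ]
```

Run:
```python
from h import *
from scipy.optimize import least_squares as LS
w=np.load("i.npy",allow_pickle=True).item();x,M=w["x"],w["M"]
g=cv2.GaussianBlur(w["color"],(3,3),0).min(2).astype(float)
pts=[]
for c in range(200,300,4):
    col=g[148:212,c]; k=np.where(col<75)[0]
    if len(k): pts.append((c,148+k[0]-.5))
pts=np.array(pts,float);print(pts.tolist())
th=np.radians(np.arange(-100,101,1))
def res(s):
    C=np.array([proj(w,x+M@np.array([s[0]+.04*np.cos(t),s[1]+.04*np.sin(t),.0798])) for t in th])
    n=np.hypot(pts[:,None,0]-C[None,:,0],pts[:,None,1]-C[None,:,1]); return n.min(1)
best=min(((np.minimum(res((a,b)),3).sum(),a,b) for a in np.arange(-.006,.0061,.0005) for b in np.arange(-.004,.0041,.0005)));print(best,res(best[1:]).round(1))
```

```text
[[200.0, 190.5], [204.0, 185.5], [208.0, 180.5], [212.0, 177.5], [216.0, 174.5], [220.0, 170.5], [224.0, 168.5], [228.0, 167.5], [232.0, 165.5], [236.0, 164.5], [240.0, 162.5], [244.0, 162.5], [248.0, 161.5], [252.0, 160.5], [256.0, 160.5], [260.0, 159.5], [264.0, 160.5], [268.0, 160.5], [272.0, 161.5], [276.0, 161.5], [280.0, 162.5], [284.0, 164.5], [288.0, 166.5], [292.0, 166.5], [296.0, 168.5]]
(np.float64(14.946156128855177), np.float64(-0.0004999999999999952), np.float64(0.001)) [0.7 0.5 0.9 0.5 0.5 1.2 1.  0.6 0.3 0.2 0.7 0.7 0.7 0.5 0.4 0.8 0.3 0.3
 0.4 0.4 0.3 0.8 1.  0.7 0.6]
```

```bash
python3 -c "
from h import *
move([.543,-.0367,.272],2.6)"
```

```text
pos [0.4999 0.0557 0.3074] ori [1.7997e+02 7.0000e-02 2.0400e+00] rows [0.0498, 0.1173, 0.0442] turn -0.0062 mm [0.0398 0.0938 0.0354] t 12.57
```

Request:
{"method": "send_rows", "body": {
  "deltas": [
    [[0.0166,0.0391,0],-0.002],
    [[0.0332,0.0782,0],-0.004],
    [[0.0498,0.1173,0.01],-0.0062],
    [[0.0498,0.1173,0.025],-0.0062],
    [[0.0498,0.1173,0.0442],-0.0062]
  ]
}}

```text
clock: 12.98
tool_pos: [0.5441, -0.0384, 0.2722]
orientation: [180.0, -0.0, 2.4]
force: [-0.3, 0.6, -2.0]
opening: 0.0161
gripper_force: 30.0
```

Request:
{"method": "send_rows", "body": {
  "deltas": [
    [[0,0,0],0],
    [[0,0,0],0],
    [[0,0,0],0],
    [[0,0,0],0],
    [[0,0,0],0]
  ]
}}

```text
clock: 13.4
tool_pos: [0.5433, -0.037, 0.2737]
orientation: [-180.0, -0.1, 2.6]
force: [-0.3, 0.6, -2.6]
opening: 0.0155
gripper_force: 30.0
```

```bash
python3 -c "
from h import *
print(ctrl.get_obs()['force']);move([.543,-.0367,.254],2.6)"
```

```text
[-0.27556069  0.60146829 -2.58071359]
pos [ 0.5433 -0.037   0.2737] ori [-1.7999e+02 -9.0000e-02  2.5900e+00] rows [-0.0005, -0.0004, 0.0246] turn -0.0002 mm [-0.0004 -0.0003  0.0197] t 13.4
```

Descend past the rim level, slowly.

Request:
{"method": "send_rows", "body": {
  "deltas": [
    [[0,0,0.005],0],
    [[0,0,0.01],0],
    [[0,0,0.015],0],
    [[0,0,0.02],0],
    [[0,0,0.0235],0]
  ]
}}

```text
clock: 13.82
tool_pos: [0.5432, -0.0381, 0.2556]
orientation: [179.9, -0.1, 2.6]
force: [-12.6, -0.4, 27.4]
opening: 0.0154
gripper_force: 30.0
```

```bash
python3 -c "
from h import *
o=ctrl.get_obs();print(o['force'],o['moment']);move([.543,-.0367,.242],2.6)"
```

```text
[-12.58889655  -0.36388897  27.44825184] [ 0.25640467  4.50771398 -0.02287237]
pos [ 0.5432 -0.0381  0.2556] ori [ 1.7991e+02 -5.0000e-02  2.5800e+00] rows [-0.0001, -0.0018, 0.017] turn -0.0002 mm [-0.0001 -0.0014  0.0136] t 13.82
```

Request:
{"method": "send_rows", "body": {
  "deltas": [
    [[0,0,-0.006],0],
    [[-0.0025,0,-0.006],0],
    [[-0.0025,0,-0.003],0],
    [[-0.0025,0,0],0],
    [[-0.0025,0,0],0]
  ]
}}

```text
clock: 14.23
tool_pos: [0.5405, -0.0378, 0.2527]
orientation: [180.0, 0.1, 2.5]
force: [-1.4, 0.8, -1.9]
opening: 0.0159
gripper_force: 30.0
```

```bash
python3 -c "
from h import *
o=ctrl.get_obs();print(o['force'],o['moment']);move([.541,-.0367,.242],2.6)"
```

```text
[-1.40873616  0.77608401 -1.87146342] [-0.07303651  0.18284379 -0.02218336]
pos [ 0.5405 -0.0378  0.2527] ori [1.80e+02 9.00e-02 2.51e+00] rows [0.0007, -0.0013, 0.0134] turn -0.001 mm [ 0.0006 -0.001   0.0107] t 14.23
```

Request:
{"method": "send_rows", "body": {
  "deltas": [
    [[0,0,0.003],0],
    [[0,0,0.006],0],
    [[0,0,0.008],0],
    [[0,0,0.01],0],
    [[0,0,0.011],0]
  ]
}}

```text
clock: 14.65
tool_pos: [0.5409, -0.0377, 0.2448]
orientation: [180.0, 0.0, 2.5]
force: [0.1, -0.2, -2.1]
opening: 0.016
gripper_force: 30.0
```

```bash
python3 -c "
from h import *
o=ctrl.get_obs();print(o['force'],o['moment']);move([.541,-.0367,.240],2.6)"
```

```text
[ 0.1191327  -0.2433768  -2.10011659] [-0.05247605  0.17572482  0.0228593 ]
pos [ 0.5409 -0.0377  0.2448] ori [1.80e+02 2.00e-02 2.52e+00] rows [0.0001, -0.0013, 0.006] turn -0.0009 mm [ 0.0001 -0.001   0.0048] t 14.65
```

Request:
{"method": "send_rows", "body": {
  "deltas": [
    [[0,0,0.001],0],
    [[0,0,0.002],0],
    [[0,0,0.003],0],
    [[0,0,0.004],0],
    [[0,0,0.005],0]
  ]
}}

```text
clock: 15.07
tool_pos: [0.5411, -0.0377, 0.2417]
orientation: [180.0, -0.0, 2.5]
force: [-3.5, 1.9, 9.3]
opening: 0.0158
gripper_force: 30.0
```

```bash
python3 -c "
from h import *
o=ctrl.get_obs();print(o['force'],o['moment']);move([.541,-.0367,.240],2.6)"
```

```text
[-3.45707292  1.8958771   9.32752974] [0.64929269 1.8739009  0.02060185]
pos [ 0.5411 -0.0377  0.2417] ori [ 1.7999e+02 -2.0000e-02  2.5400e+00] rows [-0.0001, -0.0013, 0.0021] turn -0.0007 mm [-0.0001 -0.001   0.0017] t 15.07
```

Request:
{"method": "send_rows", "body": {
  "deltas": [
    [[-0.0004,0,0],0],
    [[-0.0004,0,0],0.04],
    [[-0.0004,0,0],0.09],
    [[-0.0004,0,0],0.14],
    [[-0.0004,0,0],0.19]
  ]
}}

```text
clock: 15.48
tool_pos: [0.541, -0.0379, 0.2418]
orientation: [180.0, -0.1, -14.8]
force: [-0.2, -1.1, 3.3]
opening: 0.0158
gripper_force: 30.0
```

```bash
python3 -c "
from h import *
o=ctrl.get_obs();print(o['force'],o['moment']);move([.541,-.0367,.242],-36.6)"
```

```text
[-0.20641553 -1.13356258  3.29706735] [-0.36905503  0.58017923  0.21311062]
pos [ 0.541  -0.0379  0.2418] ori [ 1.7999e+02 -6.0000e-02 -1.4760e+01] rows [-0.0004, -0.0015, -0.0002] turn 0.2426 mm [-0.0003 -0.0012 -0.0002] t 15.48
```

Request:
{"method": "send_rows", "body": {
  "deltas": [
    [[0,0,0.0005],0.06],
    [[0,0,0.0005],0.12],
    [[0,0,0.0005],0.18],
    [[0,0,0.0005],0.22],
    [[0,0,0.0005],0.245]
  ]
}}

```text
clock: 15.9
tool_pos: [0.5409, -0.038, 0.2418]
orientation: [-180.0, -0.1, -36.8]
force: [-2.6, -0.9, 5.5]
opening: 0.0159
gripper_force: 30.0
```

Request:
{"method": "send_rows", "body": {
  "deltas": [
    [[0,0,0],0],
    [[0,0,0],0],
    [[0,0,0],0],
    [[0,0,0],0],
    [[0,0,0],0]
  ]
}}

```text
clock: 16.32
tool_pos: [0.5409, -0.038, 0.2418]
orientation: [-180.0, -0.1, -36.6]
force: [-2.1, -0.7, 5.7]
opening: 0.0159
gripper_force: 30.0
```

Run:
```python
from h import *
o=ctrl.get_obs();print(o['force'],o['moment'],o['orientation'],o['tool_pos'],o['gripper_force'])
w=ctrl.snapshot("wrist");s=ctrl.snapshot("side")
i=cv2.resize(s["color"][125:215,215:325,::-1],(440,360),interpolation=cv2.INTER_CUBIC)
j=cv2.resize(w["color"][60:260,160:360,::-1],(360,360))
cv2.imwrite("pics/k.png",np.hstack([i,j]))
```

```text
[-2.08953057 -0.70067796  5.6706677 ] [-0.09418035  1.15778299  0.13371869] [-1.79979512e+02 -7.02025738e-02 -3.65991618e+01] [ 0.54094872 -0.03796954  0.24180039] 30.004557967185974
```

View pics/k.png

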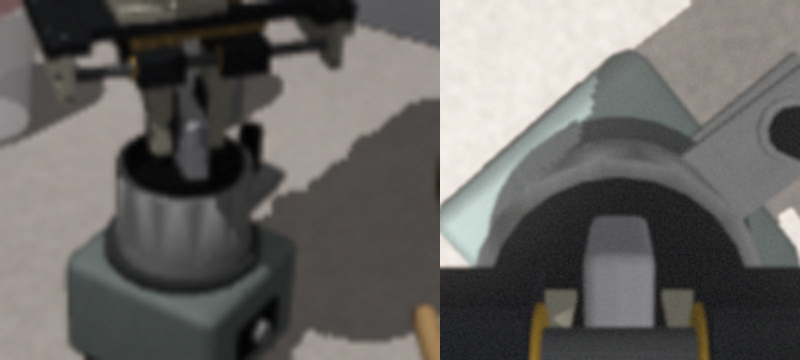

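```bash
python3 -c "
from h import *
print(ctrl.close_job())"
```

```text
the job is handed in; nothing more can be done
None
```

The job is handed in at about 16 s on the clock. The lock pin is home and released, and the lid is on the rim, twisted about 39° (0.68 rad) clockwise by wrist yaw and still gripped at 30 N. `close_job()` gave no verdict, so I don't know the judged result.

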